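# Unlatch the objective case and stand the objective on the lens tissue

### The arm

A 7-joint arm with a two-finger parallel gripper is mounted at the origin on the work surface; the furniture and walls round the work are solid. World frame = base frame: x ahead of the robot, y to its left, z up, the work surface at z = 0. Lengths are in mm, angles in rad, forces in N, time in s.
With the tool pointing down it reaches from about 350 to 900 mm from the base axis. Payload 7.2 kg.
Tool frame: the origin (TCP) lies midway between the tips of the shut fingers; the grasp point (between the pads) lies 19 mm behind it; z points along the fingers, y is the direction in which the jaws open and shut (so a half turn about z gives the same grasp; the last joint's range is limited). The gripper opens to 85 mm and grips with 20 to 120 N. Pads are 22 mm wide; open, the fingers measure 114 mm over their backs; the gripper's body (76 mm by 85 mm) begins 54 mm behind the grasp point. The pads swing forward as they close: fully open they stand 13 mm farther back than shut.
Start: joints at [1.257, 0.411, -0.013, 1.596, 0.006, 1.134, -0.082], TCP at [152.07, -606.221, 231.297] pointing down, gripper open.
Joint ranges: [-2.95, 2.95], [-0.29, 1.99], [-1.47, 1.44], [0.14, 2.54], [-1.03, 4.17], [0.13, 1.85], [-2.86, 2.86]. Speed limits (rad/s): [2.39, 2.39, 3.01, 3.01, 3.14, 3.14, 3.14].

### API

Orientations are given as a unit quaternion [w, x, y, z].
In Python, from bench import arm gives the robot as it stands.
- The arm moves only by the shell command python3 -m jog 'ROWS' [OPENING]. ROWS is JSON, a list that holds one entry, the list of rows, each a list of 6 numbers: the shift along the tool's x, y, z in mm, then the turn, a rotation vector about the tool's x, y, z in degrees. In form: [[[dx, dy, dz, rx, ry, rz], ...]]. A call has 1 to 10 rows; each row shifts and turns the commanded pose from where the row before left it, along the tool's axes as they then stand; what a row does not reach is not made up. A row lasts 1/8 s, in which the tool goes at most 62.5 mm and 10.7 degrees, less where a joint would pass 70% of its speed; a pose out of reach is approached as far as the arm can. A call with a gripper value outside its range is refused whole. OPENING is the closure, from 0 (fully open) to 1 (shut), set as the call begins (- or left out, the last holds). The fingers move at their own pace and stop on an object; the grip force is fixed at half the most. Time passes only in rows, so rows that do not move let the fingers close. It gives the time, the measured TCP pose, the force and the opening at its end, in the units of the state.
- arm.sense(): the state, without advancing time (a new reading comes with each control period).
- arm.camera(name): name is "scene" or "top" or "wrist"; returns a dict with "frame" (384x512x3 uint8, red, green, blue), "mtx" (3x3 intrinsics, pixels), "distortion" ([k1, k2, p1, p2, k3] as OpenCV has them; the pictures are not rectified), "cam_to_world" (4x4, takes a point from camera to world coordinates). Camera axes: x right, y down, z forward; pixel columns grow to the right and rows downward; lengths in mm; the calibration is good to about 2 mm. A picture is of the moment at which its call begins. There is no depth.
- arm.close_job(): hands the job in, once; it reports no verdict.
The state is a dict: "time_s": time; "joint_positions": joint angles; "joint_vel": joint speeds; "effort": joint torques, N m; "position": TCP position; "tcp_rot": TCP orientation; "contact_force": force on the tool from outside, world axes, zero at the start; "wrist_torque": the same for the moment, N m; "finger_gap": finger opening in mm.
Only numpy, scipy, OpenCV 4.12 (cv2) and the standard library are available. Lean on these libraries where they do the work, as an engineer would, in place of code of your own. Each camera call takes 0.05 s, during which the arm holds its last target. There are 200 camera calls.

### The job

The microscope objective has to be cleaned: swing the steel latch lever on the front of the black case free, open the lid right back so that it stays open, then lift the objective out and stand it upright, nose up, on top of the pack of lens tissue. Do not drop the objective, leave the lens cap in its pocket in the case and the brush and air blower on the bench where they are, and let go of everything at the end with the case left open.

Things in the scene. Friction and masses are not known exactly. Their poses are not given: they have to be found in the camera images.
- case: Black moulded case, fast on the bench, 100 mm deep (its x), 190 mm wide (its y), 66 mm high shut; origin at the centre of its underside. Its front (-x) carries the steel latch, the lid hinge is at the rear (+x). Inner wall faces at x = -0.0465 and +0.0465, y = -0.0915 and +0.0915; rim of the base 40 mm above the bench. (The smaller black case at the right is not part of the job.)
- foam_top (a point): Middle of the top of the grey foam in the case, 26 mm above the bench. The foam has two round pockets, 31 mm wide and 13 mm deep (floor 13 mm above the bench), at x = 0, y = +0.036 and y = -0.036 of the case; the objective stands in one and the lens cap lies in the other (either way round).
- lid (a joint): Angle of the lid about its rear hinge: 0 shut, 1.57 upright, 1.83 leaning back against its stop. Light lid (0.13 kg), slightly stiff hinge; below about 1.2 it may fall shut, beyond about 1.5 it stays open.
- lid_hinge (a point): Point on the lid's hinge axis, at the middle of the case's width: x = +0.054, z = 0.0402 in the case's frame. The axis is along the case's y.
- lid_ears (a point): Grip point of the lid: mid-point of two dark steel ears on the lid's front, one each side of the latch lever, pointing forward. Each is 24 mm long (case x -0.074 to -0.050), 6 mm thick, 11 mm high; 41 mm over their outer faces, which can be pinched along the case's y. Lid shut: case x = -0.064, z = 0.049. Moves with the lid.
- latch (a joint): Angle of the latch lever, a bent steel strap 23 mm wide on a pin along the case's y at case x = -0.054, z = 0.029. 0: shut, its hook over the lid's keeper, the lid cannot be lifted; beyond 0.25 the hook is clear of the lid; 0.75: its stop, swung out forwards and down. Its top turns outwards, away from the case. It has friction (2 to 3 N at the tab) and stays where it is left.
- latch_tab (a point): On top of the lever's thumb tab, which juts out forwards, 7 mm in from its free end; shut, at case x = -0.092, y = 0, z = 0.0472. The tab is 23 mm wide, 3 mm thick, sticks out 25 mm beyond the ears and can be pressed down and outwards (or pinched at its sides and swung) to free the latch. Moves with the lever.
- objective_mid (a point): Centre, half-way up, of the objective: a white metal barrel 25 mm across and 42 mm tall, tapering to a narrow nose at the top, 130 g. It stands upright, z up; its underside is 21 mm below this point. Barrel nearly 25 mm wide up to about 28 mm above its underside.
- lens_cap: Black round lens cap, 30 mm across, 10 mm high, lying in the other foam pocket; origin at the centre of its underside.
- tissue_top (a point): Centre of the flat top of the pack of lens tissue, a loose white and green carton 95 mm (its x) by 62 mm (its y) and 21 mm high, lying flat on the bench to the left of the case; z up.
- brush: Lens brush with a wooden handle, 158 mm long, lying on the bench between the case and the robot; origin at the centre of its underside.
- blower: Black rubber air blower, 130 mm long and 47 mm thick with an orange nozzle, lying on the bench between the case and the robot; origin at the centre of its underside.

How it is judged (in metres and radians):
On the way, in this order (a step that is already met when the one before it is completed fails the run):
1. the latch lever is swung free of the lid (value of joint latch above 0.3 rad), for 0.2 s.
2. the lid is opened to upright or beyond (value of joint lid above 1.45 rad), for 0.2 s.
3. the objective is lifted clear of the case (z of objective_mid in the frame of case above 0.07 m), for 0.1 s.
At the end, for the whole second after the job is handed in: The objective stands at rest, nose up within 0.12 rad, on the flat top of the pack of lens tissue (its centre over the pack, within 42 mm of the middle lengthwise and 27 mm across), the pack lies flat on the bench, the lid is open beyond 1.4 rad and the latch lever is off the lid (beyond 0.25 rad) (value of joint latch above 0.25 rad and value of joint lid above 1.4 rad and x of objective_mid in the frame of tissue_top between -0.042 and 0.042 m and y of objective_mid in the frame of tissue_top between -0.027 and 0.027 m and z of objective_mid in the frame of tissue_top between 0.017 and 0.025 m and angle between objective_mid's own z axis and vertical below 0.12 rad and angle between tissue_top's own z axis and vertical below 0.1 rad and height (world z) of tissue_top below 0.026 m and linear speed of objective below 0.02 m/s); the robot touches nothing.
It fails at once if the objective is dropped or thrown (moving faster than 0.45 m/s while the fingers do not touch it: a fall of about 10 mm) (linear speed of objective above 0.45 m/s and contact force between the fingers and objective below 0.02 N).
It fails at once if the lens cap is knocked out of its pocket (moved more than 15 mm) (distance of lens_cap from where it was at the start of the episode above 0.015 m).
It fails at once if the lens brush is shoved about (more than 30 mm) (distance of brush from where it was at the start of the episode above 0.03 m).
It fails at once if the air blower is shoved about (more than 30 mm) (distance of blower from where it was at the start of the episode above 0.03 m).
It also fails if it takes over 66 s, if anything falls off the work surface, if the arm or the gripper's body presses on something with over 40 N, if the wrist force passes 120 N, or if a joint passes its speed limit or range.

## Working session

There is one attempt and no reset: what is moved stays moved. The work goes in short steps, Python scripts to look and compute and a shell command to move; the robot and the scene stay as the last step left them, time stands still between calls to the robot, and variables do not carry over. Pictures are saved under pics/ and viewed, about 8 in all and at most 12, crops included, and the job is handed in when it is done.

```bash
ls; mkdir -p pics; python3 - <<'E'
from bench import arm
import cv2
s=arm.sense();print(s)
for n in ("scene","top"):
    c=arm.camera(n);cv2.imwrite(f"pics/{n}0.png",c["frame"][:,:,::-1]);print(n,c["mtx"],c["distortion"],c["cam_to_world"])
a=cv2.imread("pics/scene0.png");b=cv2.imread("pics/top0.png")
E
```

```text
pics
{'time_s': 0.0, 'joint_positions': array([ 1.25679828,  0.41189712, -0.0127745 ,  1.5970467 ,  0.00559967,
        1.13428655, -0.08223083]), 'joint_vel': array([-0.00017862, -0.00079453,  0.00397225, -0.00089445,  0.00122149,
        0.00165639, -0.00026514]), 'effort': array([-7.72102776e-04, -6.00624704e+01,  6.82056639e-01, -2.99404728e+01,
        1.39291899e-02,  1.05685907e-02, -4.70622717e-05]), 'position': array([ 151.95701883, -605.73618511,  230.45337803]), 'tcp_rot': array([-7.88447482e-04,  9.92453973e-01,  1.22615125e-01, -1.41932538e-04]), 'contact_force': array([ 0.13596583, -0.2230801 , -1.06434108]), 'wrist_torque': array([-0.03687317, -0.02164947, -0.06936711]), 'finger_gap': 85.21568564039723}
scene [[363.87274974   0.         260.46287442]
 [  0.         363.87274974 194.1163708 ]
 [  0.           0.           1.        ]] [-0.02336816  0.          0.          0.          0.        ] [[ 9.98612031e-01 -3.93228631e-02  3.50388933e-02  4.46862845e+02]
 [-4.98039694e-02 -4.88591211e-01  8.71090232e-01 -5.57601748e+02]
 [-1.71340666e-02 -8.71626262e-01 -4.89871496e-01  4.80874868e+02]
 [ 0.00000000e+00  0.00000000e+00  0.00000000e+00  1.00000000e+00]]
top [[486.80649468   0.         260.46305489]
 [  0.         486.80649468 194.91069529]
 [  0.           0.           1.        ]] [-0.15653533  0.          0.          0.          0.        ] [[ 2.32186027e-02 -9.84565373e-01  1.73470237e-01  2.69718775e+02]
 [-9.99701369e-01 -2.41883437e-02 -3.47804176e-03  1.59952032e+02]
 [ 7.62031720e-03 -1.73337678e-01 -9.84832971e-01  1.13593914e+03]
 [ 0.00000000e+00  0.00000000e+00  0.00000000e+00  1.00000000e+00]]
```

View pics/scene0.png

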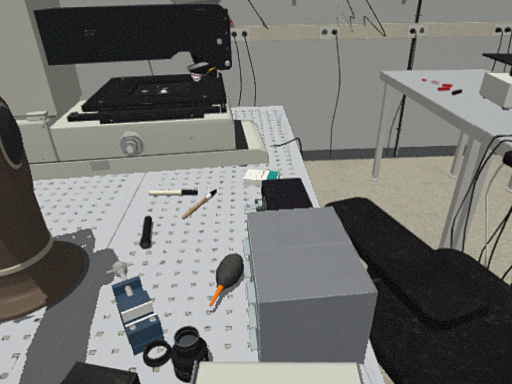

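View pics/top0.png

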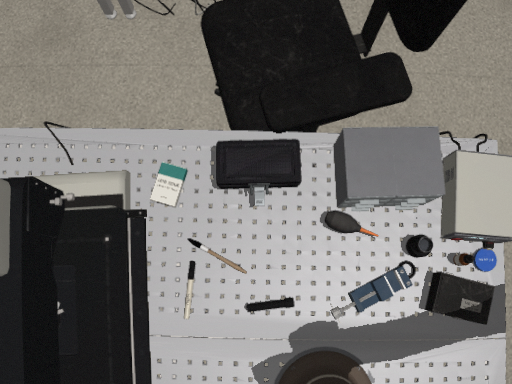

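The top view shows the case at about (258,163) with its latch at (258,195). The tissue pack is at (168,185), the blower at (350,224), the brush at (218,255), and a tall grey box at (388,165). Next I'll write helpers and view an enlarged crop.

```bash
cat > h.py <<'E'
import numpy as np,cv2
from bench import arm
from scipy.spatial.transform import Rotation as R
def und(c,uv): return cv2.undistortPoints(np.float64(uv).reshape(-1,1,2),c["mtx"],np.float64(c["distortion"])).reshape(-1,2)
def plane(c,uv,z):
    T=c["cam_to_world"];d=np.c_[und(c,uv),np.ones(len(np.reshape(uv,(-1,2))))]@T[:3,:3].T;o=T[:3,3]
    return o+d*((z-o[2])/d[:,2])[:,None]
def proj(c,P):
    T=np.linalg.inv(c["cam_to_world"]);r,_=cv2.Rodrigues(T[:3,:3])
    return cv2.projectPoints(np.float64(P).reshape(-1,1,3),r,T[:3,3],c["mtx"],np.float64(c["distortion"]))[0].reshape(-1,2)
def tri(c1,u1,c2,u2):
    A=[];b=[]
    for c,u in((c1,u1),(c2,u2)):
        T=c["cam_to_world"];d=T[:3,:3]@np.r_[und(c,[u])[0],1];d/=np.linalg.norm(d);M=np.eye(3)-np.outer(d,d);A.append(M);b.append(M@T[:3,3])
    return np.linalg.lstsq(np.vstack(A),np.hstack(b),rcond=None)[0]
def rot(s=None):
    q=(s or arm.sense())["tcp_rot"];return R.from_quat(np.roll(q,-1))
def delta(target,s=None):
    "world target TCP -> shift in tool axes"
    s=s or arm.sense();return rot(s).inv().apply(np.array(target)-s["position"])
E
python3 - <<'E'
from h import *
c=arm.camera("top");f=c["frame"]
cv2.imwrite("pics/crop1.png",cv2.resize(f[120:220,140:310,::-1],None,fx=4.7,fy=4.7,interpolation=cv2.INTER_CUBIC))
hsv=cv2.cvtColor(f,cv2.COLOR_RGB2HSV)
m=(hsv[...,2]<75).astype(np.uint8)
m[:, :205]=0;m[:,312:]=0;m[:136]=0;m[196:]=0
m=cv2.morphologyEx(m,cv2.MORPH_CLOSE,np.ones((5,5)))
n=cv2.findContours(m,0,2)[0];k=max(n,key=cv2.contourArea);r=cv2.minAreaRect(k);print("case",r,cv2.boxPoints(r).tolist())
print(plane(c,cv2.boxPoints(r),66).round(1))
# tissue: white+green
g=((hsv[...,0]>70)&(hsv[...,0]<95)&(hsv[...,1]>90)).astype(np.uint8);g[:150]=0;g[220:]=0;g[:,:140]=0;g[:,200:]=0
k=np.argwhere(g)[:,::-1].astype(np.float32);r=cv2.minAreaRect(k);print("green",r,plane(c,cv2.boxPoints(r),21).round(1))
print(plane(c,[[151,204],[176,208],[187,167],[162,163]],21).round(1))
print("blower",plane(c,[[350,224],[325,215],[377,237]],20).round())
print("box",plane(c,[[336,129],[437,128],[343,206]],150).round())
E
```

```text
case ((256.4181823730469, 166.72703552246094), (54.30802917480469, 87.32271575927734), 88.56790161132812) [[212.09182739257812, 140.67269897460938], [299.38726806640625, 138.49029541015625], [300.7445373535156, 192.7813720703125], [213.4490966796875, 194.96377563476562]]
[[581.1 269.5  66. ]
 [591.3  70.2  66. ]
 [465.2  66.2  66. ]
 [455.5 261.1  66. ]]
green ((172.6886749267578, 170.83961486816406), (26.785306930541992, 10.851484298706055), 15.945395469665527) [[514.1 398.1  21. ]
 [539.6 392.5  21. ]
 [523.1 330.2  21. ]
 [497.8 335.9  21. ]]
[[438.3 410.8  21. ]
 [430.4 351.4  21. ]
 [528.6 330.6  21. ]
 [537.  390.7  21. ]]
blower [[ 403.  -53.   20.]
 [ 423.    5.   20.]
 [ 374. -117.   20.]]
box [[ 589.   -1.  150.]
 [ 600. -223.  150.]
 [ 424.  -14.  150.]]
```

View pics/crop1.png

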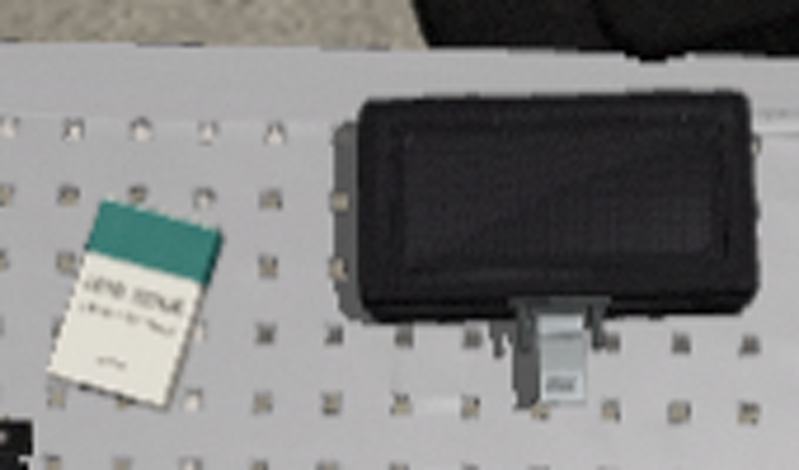

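The crop shows the lid's rear edge from (362,100) to (748,92), the tab tip from (541,402) to (588,400), and the ears at (525,300) to (606,298). The pack corners are at (103,200), (220,235), (165,407) and (48,372). I'll work out the poses and a first move up and over.

```bash
python3 - <<'E'
from h import *
c=arm.camera("top")
P=lambda L,z:plane(c,np.array(L)/4.7+[140,120]-0.4,z).round(1)
print("rear",P([[366,102],[744,94]],64));print("frontbottom lid",P([[372,320],[752,308]],42))
print("tabtip",P([[541,402],[588,400]],46.5));print("ears base",P([[516,300],[606,298]],50))
print("pack",P([[103,200],[220,235],[165,407],[48,372]],21), P([[134,303]],21))
E
python3 -m jog '[[[0,0,-50,0,0,0],[0,0,-50,0,0,0],[0,0,-50,0,0,0],[30,-50,0,0,0,0],[30,-50,0,0,0,0],[30,-50,0,0,0,0],[30,-50,0,0,0,0],[30,-50,0,0,0,0]]]'
```

```text
rear [[580.5 257.3  64. ]
 [589.2  73.5  64. ]]
frontbottom lid [[476.9 251.9  42. ]
 [487.4  66.9  42. ]]
tabtip [[437.8 168.6  46.5]
 [439.3 146.   46.5]]
ears base [[486.9 181.9  50. ]
 [489.  138.4  50. ]]
pack [[539.1 392.   21. ]
 [522.3 331.7  21. ]
 [434.6 354.7  21. ]
 [450.6 414.4  21. ]] [[486.6 373.1  21. ]]
time_s: 1.2
position: [237.0, -325.2, 381.3]
tcp_rot: [0.0, 0.992, 0.123, 0.0]
contact_force: [1.0, -0.5, 0.7]
finger_gap: 85.3
```

```bash
python3 - <<'E'
from h import *
t=arm.camera("top");s=arm.camera("scene")
print(tri(t,[336,129],s,[323,209]),tri(t,[437,128],s,[378,291]))
E
```

```text
[587.94273253  -2.61143767 134.54610792] [ 604.2465352  -225.10622992  145.80634996]
```

```bash
python3 -m jog '[[[35,-46,0,0,0,0],[35,-46,0,0,0,0],[35,-46,0,0,0,0],[35,-46,0,0,0,0],[35,-46,0,0,0,0],[35,-46,0,0,0,0],[35,-46,0,0,0,0],[35,-46,25,0,0,0],[35,-46,50,0,0,0],[0,0,40,0,0,10.6]]]'; python3 -m jog '[[[0,0,0,0,0,0],[0,0,0,0,0,0]]]' 1; python3 - <<'E'
from h import *
c=arm.camera("wrist");cv2.imwrite("pics/w1.png",c["frame"][:,:,::-1]);s=arm.sense();print(s["position"],c["cam_to_world"].round(3),c["mtx"][0,0],c["distortion"])
print(rot(s).as_matrix().round(3)); np.save("tcw.npy",c["cam_to_world"])
E
```

```text
time_s: 2.55
position: [437.8, 144.2, 274.2]
tcp_rot: [-0.002, 1.0, 0.031, -0.0]
contact_force: [0.5, -0.0, -0.1]
finger_gap: 85.7
time_s: 2.8
position: [437.9, 140.7, 276.9]
tcp_rot: [-0.0, 0.999, 0.032, 0.001]
contact_force: [-0.8, -0.3, 0.2]
finger_gap: 51.3
[438.14774127 140.6641222  277.3225017 ] [[ 6.40000e-02 -9.51000e-01 -3.01000e-01  5.15626e+02]
 [-9.98000e-01 -6.10000e-02 -1.90000e-02  1.46380e+02]
 [-0.00000e+00  3.02000e-01 -9.53000e-01  4.19278e+02]
 [ 0.00000e+00  0.00000e+00  0.00000e+00  1.00000e+00]] 306.43664865561954 [0.02030457 0.         0.         0.         0.        ]
[[ 0.998  0.063  0.002]
 [ 0.063 -0.998  0.   ]
 [ 0.002  0.    -1.   ]]
```

View pics/w1.png

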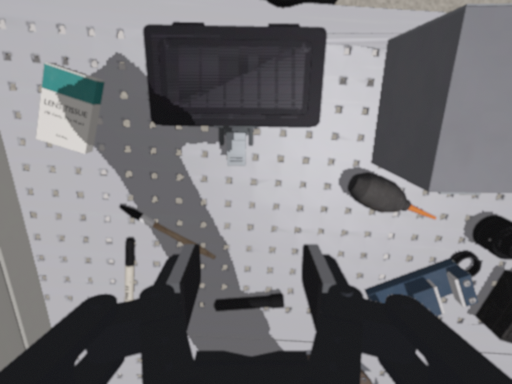

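The wrist view shows the lid front edge from (153,124) to (320,124), the rear edge from (147,28) to (325,29), the tab tip at (228..247,165), and the pack corners at (47,66), (103,78), (87,152) and (37,142).

```bash
python3 - <<'E'
from h import *
c=arm.camera("wrist")
print(plane(c,[[228,165],[247,165]],45).round(1), plane(c,[[147,28],[325,29]],64).round(1),plane(c,[[155,124],[320,124]],42).round(1))
print(plane(c,[[47,66],[103,78],[87,152],[37,142]],21).round(1))
f=c["frame"];print(arm.sense()["position"])
E
```

```text
[[438.6 169.8  45. ]
 [440.1 146.3  45. ]] [[579.9 257.4  64. ]
 [590.7  74.4  64. ]] [[482.2 259.2  42. ]
 [494.7  61.9  42. ]]
[[538.9 390.5  21. ]
 [530.3 325.9  21. ]
 [439.  354.1  21. ]
 [447.7 415.8  21. ]]
[438.19930005 140.62909021 277.39347391]
```

```bash
python3 -m jog '[[[7.4,-17,30,0,0,0],[0,0,50,0,0,0],[0,0,50,0,0,0],[0,0,50,0,0,0],[0,0,35,0,0,0],[0,0,0,0,0,0],[0,0,0,0,0,0]]]' 1; python3 -m jog '[[[0,0,5,0,0,0],[0,0,5,0,0,0],[0,0,3,0,0,0],[0,0,3,0,0,0],[0,0,0,0,0,0]]]'
```

```text
time_s: 3.78
position: [445.0, 158.7, 62.5]
tcp_rot: [-0.0, 1.0, 0.03, 0.001]
contact_force: [0.1, -0.0, 0.9]
finger_gap: -0.0
time_s: 4.4
position: [442.5, 158.2, 44.1]
tcp_rot: [0.0, 1.0, 0.031, -0.001]
contact_force: [-1.8, 0.6, 0.4]
finger_gap: -0.1
```

```bash
python3 -m jog '[[[0,0,4,0,0,0],[0,0,4,0,0,0],[0,0,4,0,0,0],[0,0,4,0,0,0],[0,0,4,0,0,0],[0,0,0,0,0,0]]]'; python3 -m jog '[[[0,0,2,0,0,0],[0,0,0,0,0,0]]]'
```

```text
time_s: 5.15
position: [443.5, 158.3, 24.5]
tcp_rot: [0.0, 1.0, 0.03, -0.0]
contact_force: [-3.7, -0.4, 5.7]
finger_gap: -0.3
time_s: 5.4
position: [443.6, 158.4, 23.7]
tcp_rot: [0.001, 1.0, 0.031, 0.0]
contact_force: [-9.4, -3.2, 22.9]
finger_gap: 0.0
```

```bash
python3 -m jog '[[[0,0,-5,0,0,0],[0,0,-40,0,0,0],[0,0,-50,0,0,0],[0,0,-30,0,0,0],[0,0,0,0,0,0]]]' 0; python3 - <<'E'
from h import *
c=arm.camera("wrist");f=c["frame"];print(arm.sense()["position"])
K=np.array([[537.3,163.4]]);X=np.array([.998,.058]);Y=np.array([-.058,.998])
def W(x,y,z): return [*(K[0]+x*X+y*Y),z]
p=proj(c,[W(-92,0,47),W(-64,17.5,49),W(-64,-17.5,49)]);print(p)
u,v=p[0].astype(int);u0,v0=max(u-75,0),max(v-75,0)
g=f[v0:v0+130,u0:u0+150,::-1];print(u0,v0);cv2.imwrite("pics/w2.png",cv2.resize(g,None,fx=4,fy=4,interpolation=cv2.INTER_CUBIC))
E
```

```text
time_s: 6.02
position: [445.8, 158.7, 149.8]
tcp_rot: [-0.0, 1.0, 0.03, 0.003]
contact_force: [0.0, -1.0, -0.2]
finger_gap: 85.5
[444.83664191 158.09949353 148.32301597]
[[252.53495703 199.05343274]
 [230.96964137 166.66550671]
 [274.36129889 166.74271664]]
177 124
```

View pics/w2.png

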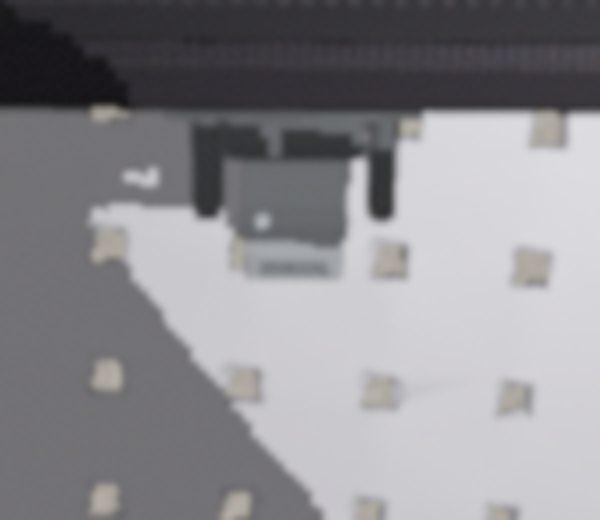

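The lever now shows its face at crop (290,190) and the tab hangs low at (290,262), so the latch is swung out. The ears are at crop (207,217) and (381,217).

```bash
python3 - <<'E'
from h import *
c=arm.camera("wrist");s=arm.sense()
p=plane(c,np.array([[207,217],[381,217]])/4+[177,124]-.4,50);print(p,p.mean(0))
m=p.mean(0)+np.array([.998,.058,0])*8   # x=-66 in case frame
m[2]=38;print(m,delta(m,s),s["position"])
E
```

```text
[[462.48766336 178.07814916  50.        ]
 [464.58252794 143.032787    50.        ]] [463.53509565 160.55546808  50.        ]
[471.51909565 161.01946808  38.        ] [ 27.51346967  -1.61841161 109.39484801] [444.03842117 157.79259814 147.3674672 ]
```

```bash
python3 -m jog '[[[26.5,-2,0,0,0,0],[0,0,40,0,0,0],[0,0,40,0,0,0],[0,0,20,0,0,0],[0,0,9,0,0,0],[0,0,0,0,0,0],[0,0,0,0,0,0]]]' 0;  python3 -m jog '[[[0,0,0,0,0,0],[0,0,0,0,0,0],[0,0,0,0,0,0],[0,0,0,0,0,0],[0,0,0,0,0,0]]]' 1
```

```text
time_s: 7.0
position: [470.6, 162.2, 39.6]
tcp_rot: [-0.0, 1.0, 0.03, 0.001]
contact_force: [-0.6, 0.9, 0.1]
finger_gap: 85.4
time_s: 7.62
position: [470.2, 160.8, 39.4]
tcp_rot: [0.001, 1.0, 0.03, 0.0]
contact_force: [-2.4, -5.1, 12.3]
finger_gap: 40.0
```

```bash
python3 -c "
import numpy as np
t=np.linspace(0,1.76,21)+np.arctan2(8.8,118);x=-118.3*np.cos(t);z=118.3*np.sin(t)
for a,b in zip(np.diff(x),np.diff(z)):print('[%.1f,0,%.1f,0,0,0]'%(a,-b),end=',')"
```

```text
[1.2,0,-10.3,0,0,0],[2.1,0,-10.2,0,0,0],[3.0,0,-10.0,0,0,0],[3.9,0,-9.7,0,0,0],[4.7,0,-9.3,0,0,0],[5.5,0,-8.8,0,0,0],[6.3,0,-8.3,0,0,0],[7.0,0,-7.7,0,0,0],[7.6,0,-7.1,0,0,0],[8.2,0,-6.4,0,0,0],[8.7,0,-5.6,0,0,0],[9.2,0,-4.8,0,0,0],[9.6,0,-4.0,0,0,0],[9.9,0,-3.2,0,0,0],[10.2,0,-2.3,0,0,0],[10.3,0,-1.4,0,0,0],[10.4,0,-0.5,0,0,0],[10.4,0,0.5,0,0,0],[10.3,0,1.4,0,0,0],[10.2,0,2.3,0,0,0],
```

```bash
python3 -m jog '[[[1.2,0,-10.3,0,0,0],[2.1,0,-10.2,0,0,0],[0,0,0,0,0,0]]]'; python3 -m jog '[[[3.0,0,-10.0,0,0,0],[3.9,0,-9.7,0,0,0],[4.7,0,-9.3,0,0,0],[5.5,0,-8.8,0,0,0],[0,0,0,0,0,0]]]'
```

```text
time_s: 8.0
position: [474.4, 161.0, 59.8]
tcp_rot: [0.0, 1.0, 0.029, 0.001]
contact_force: [5.0, -3.3, -4.8]
finger_gap: 39.3
time_s: 8.62
position: [491.7, 161.9, 97.2]
tcp_rot: [0.0, 1.0, 0.029, 0.001]
contact_force: [6.5, -1.9, -8.5]
finger_gap: 39.1
```

```bash
python3 -m jog '[[[6.3,0,-8.3,0,0,0],[7.0,0,-7.7,0,0,0],[7.6,0,-7.1,0,0,0],[8.2,0,-6.4,0,0,0],[8.7,0,-5.6,0,0,0],[9.2,0,-4.8,0,0,0],[0,0,0,0,0,0]]]'; python3 -m jog '[[[9.6,0,-4.0,0,0,0],[9.9,0,-3.2,0,0,0],[10.2,0,-2.3,0,0,0],[10.3,0,-1.4,0,0,0],[0,0,0,0,0,0]]]'
```

```text
time_s: 9.5
position: [537.0, 164.4, 136.6]
tcp_rot: [0.001, 1.0, 0.03, -0.001]
contact_force: [-0.6, -5.6, -5.6]
finger_gap: 38.9
time_s: 10.12
position: [577.6, 166.6, 148.0]
tcp_rot: [0.001, 1.0, 0.029, -0.001]
contact_force: [-0.9, -7.1, -0.3]
finger_gap: 38.2
```

```bash
python3 -m jog '[[[10.4,0,-0.5,0,0,0],[10.4,0,0.5,0,0,0],[10.3,0,1.4,0,0,0],[10.2,0,2.3,0,0,0],[0,0,0,0,0,0],[0,0,0,0,0,0]]]'; python3 - <<'E'
from h import *
c=arm.camera("wrist");d=arm.camera("scene")
cv2.imwrite("pics/lid.png",np.hstack([c["frame"][:,:,::-1],cv2.resize(d["frame"][100:300,170:380,::-1],(400,381))[:,:280].copy() if 0 else np.vstack([d["frame"][120:312,200:456,::-1]]*2)]))
E
```

```text
time_s: 10.88
position: [618.2, 172.0, 144.6]
tcp_rot: [-0.001, 1.0, 0.031, 0.0]
contact_force: [0.8, 0.9, 2.9]
finger_gap: 0.0
```

View pics/lid.png

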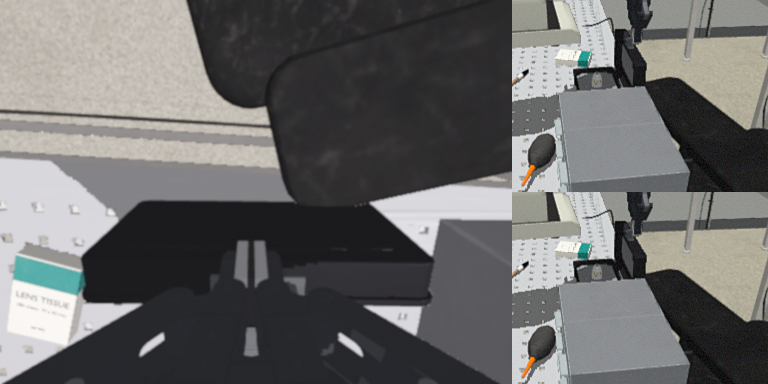

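The fingers slipped off the ears near the end and shut (gap 0), but the lid looks roughly upright. In the scene crop it stands at about (628,55) with the case interior visible at (595,75). I'll lift off, step back in front of the lid and push it right back with shut fingers.

```bash
python3 -m jog '[[[0,0,-15,0,0,0],[0,0,-40,0,0,0],[-45,0,-10,0,0,0],[-45,0,0,0,0,0],[0,0,0,0,0,0]]]' 1; python3 - <<'E'
from h import *
c=arm.camera("wrist");d=arm.camera("scene");t=arm.camera("top");print(arm.sense()["position"])
W=lambda x,y,z:[537.3+.998*x-.058*y,163.4+.058*x+.998*y,z]
a=t["frame"][100:230,200:330,::-1];b=d["frame"][110:240,230:360,::-1]
cv2.imwrite("pics/lid2.png",np.hstack([cv2.resize(a,(400,400)),cv2.resize(b,(400,400))]))
for th in(1.3,1.57,1.83):
  e=np.array([[-64,0,8.8+40.2]])-[54,0,40.2]
  P=[]
  for y in(95,-95):
    for (x,z) in((-104,0),(-104,26)): P.append(W(54+x*np.cos(th)+z*np.sin(th),y,40.2-x*np.sin(th)+z*np.cos(th)))
  print(th,((proj(t,P)-[200,100])*400/130).round(),((proj(d,P)-[230,110])*400/130).round())
E
```

```text
time_s: 11.6
position: [525.4, 165.6, 210.0]
tcp_rot: [0.001, 0.999, 0.032, -0.0]
contact_force: [1.2, -0.0, -0.0]
finger_gap: 0.1
[529.21427445 165.2156239  209.65159977]
1.3 [[ 40. 127.]
 [ 39.  90.]
 [315. 119.]
 [314.  81.]] [[190. 123.]
 [222. 113.]
 [244. 236.]
 [283. 224.]]
1.57 [[ 39.  87.]
 [ 39.  52.]
 [313.  79.]
 [311.  43.]] [[225. 117.]
 [257. 115.]
 [287. 228.]
 [326. 225.]]
1.83 [[ 39.  52.]
 [ 39.  22.]
 [311.  44.]
 [308.  13.]] [[258. 119.]
 [288. 125.]
 [327. 230.]
 [364. 236.]]
```

View pics/lid2.png

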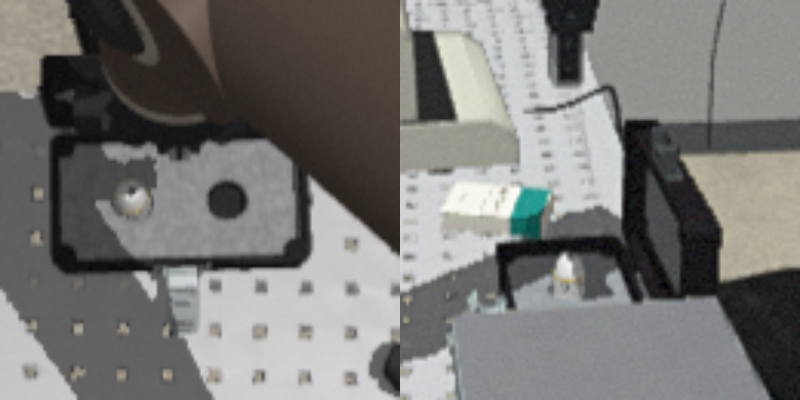

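The lid corners in the scene crop, (225,121), (283,238) and (318,235), match about 1.57 rad. The objective is in the +y pocket at left-panel (132,198), and the cap is in the −y pocket at (227,200). I'll push the lid back further for margin.

```bash
python3 -m jog '[[[0,0,45,0,0,0],[0,0,40,0,0,0],[20,0,0,0,0,0],[15,0,0,0,0,0],[8,0,0,0,0,0],[8,0,0,0,0,0],[8,0,0,0,0,0],[0,0,0,0,0,0]]]' 1;  python3 -m jog '[[[6,0,0,0,0,0],[5,0,0,0,0,0],[4,0,0,0,0,0],[0,0,0,0,0,0]]]'
```

```text
time_s: 12.75
position: [587.8, 169.0, 124.1]
tcp_rot: [-0.0, 1.0, 0.03, 0.0]
contact_force: [-0.6, -0.7, 0.4]
finger_gap: 0.2
time_s: 13.25
position: [602.6, 170.0, 123.9]
tcp_rot: [-0.0, 1.0, 0.03, 0.0]
contact_force: [-0.2, -0.5, -0.0]
finger_gap: -0.2
```

```bash
python3 -m jog '[[[4,0,0,0,0,0],[0,0,0,0,0,0]]]';python3 -m jog '[[[4,0,0,0,0,0],[0,0,0,0,0,0]]]'; python3 -m jog '[[[-40,0,0,0,0,0],[-60,0,-40,0,0,0],[-20,0,-20,0,0,0],[0,0,0,0,0,0],[0,0,0,0,0,0]]]' 0; python3 - <<'E'
from h import *
c=arm.camera("wrist");d=arm.camera("scene");t=arm.camera("top");print(arm.sense()["position"])
W=lambda x,y,z:[537.3+.998*x-.058*y,163.4+.058*x+.998*y,z]
cv2.imwrite("pics/obj.png",np.hstack([c["frame"][:,:,::-1],cv2.resize(d["frame"][110:238,230:326,::-1],(288,384))]))
print(proj(c,[W(0,36,55),W(0,36,41),W(0,-36,20),W(-92,0,20)]).round(), ((proj(d,[W(80,-95,140),W(0,36,55)])-[230,110])*3+[512,0]).round())
E
```

```text
time_s: 13.5
position: [606.0, 170.3, 123.9]
tcp_rot: [0.0, 1.0, 0.03, -0.0]
contact_force: [-1.1, -0.5, 0.7]
finger_gap: -0.1
time_s: 13.75
position: [606.6, 170.4, 123.5]
tcp_rot: [0.001, 1.0, 0.031, -0.004]
contact_force: [-14.3, -2.5, 8.1]
finger_gap: -0.3
time_s: 14.38
position: [499.5, 163.2, 178.4]
tcp_rot: [0.0, 1.0, 0.03, 0.0]
contact_force: [0.4, -0.2, -0.2]
finger_gap: 85.5
[498.93447854 163.49203282 177.78174233]
[[212. 149.]
 [214. 147.]
 [291. 144.]
 [253. 231.]] [[830. 225.]
 [676. 250.]]
```

View pics/obj.png

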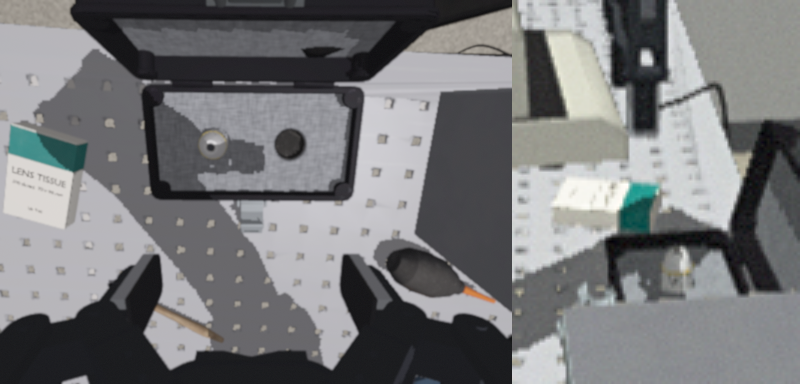

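The lid now leans on its stop. The objective nose is at (211,147) in the wrist view, the cap at (290,144) and the tab at (250,215). I'll measure the objective and the pack.

```bash
python3 - <<'E'
from h import *
c=arm.camera("wrist");t=arm.camera("top");s=arm.sense()
print("nom",537.3-.058*36,163.4+36*.998,"nose",plane(c,[[211,147]],55),"barrel",plane(c,[[213,144]],41),"top",plane(t,[[200+132/400*130,100+196/400*130]],50),"cap",plane(c,[[290,144]],23))
p=plane(c,[[12,124],[88,141],[70,227],[5,214]],21);print(p.round(1),p.mean(0))
print(s["position"],delta([537,199.5,60],s))
E
```

```text
nom 535.212 199.328 nose [[536.381883   200.90263329  55.        ]] barrel [[537.04662553 200.84511566  41.        ]] top [[532.63261897 198.05192633  50.        ]] cap [[538.92531281 128.9416824   23.        ]]
[[540.9 391.7  21. ]
 [529.5 323.   21. ]
 [438.2 350.7  21. ]
 [449.  414.7  21. ]] [489.43389457 370.00901664  21.        ]
[498.70601659 163.66875462 177.88858418] [ 40.53535094 -33.39350478 117.85493096]
```

```bash
python3 -m jog '[[[20,-17,0,0,0,0],[20,-17,0,0,0,0],[0,0,40,0,0,0],[0,0,40,0,0,0],[0,0,28,0,0,0],[0,0,0,0,0,0],[0,0,0,0,0,0],[0,0,0,0,0,0]]]' 0.32; python3 -c "
from h import *
s=arm.sense();print(s['position'],s['finger_gap'],delta([536.3,200.3,29],s))"
```

```text
time_s: 15.62
position: [537.2, 200.5, 72.0]
tcp_rot: [-0.0, 1.0, 0.03, 0.001]
contact_force: [-0.1, -0.3, 0.3]
finger_gap: 58.2
[537.22892487 200.48183513  72.01963049] 58.153759777122254 [-1.02633347  0.15121279 43.01753535]
```

```bash
python3 -m jog '[[[0,0,15,0,0,0],[0,0,15,0,0,0],[0,0,8,0,0,0],[0,0,4,0,0,0],[0,0,0,0,0,0],[0,0,0,0,0,0]]]'; python3 -m jog '[[[0,0,0,0,0,0],[0,0,0,0,0,0],[0,0,0,0,0,0],[0,0,0,0,0,0]]]' 1
```

```text
time_s: 16.38
position: [536.6, 200.2, 28.9]
tcp_rot: [-0.0, 1.0, 0.03, 0.0]
contact_force: [1.0, 1.4, 0.2]
finger_gap: 58.3
time_s: 16.88
position: [536.7, 200.0, 29.2]
tcp_rot: [0.0, 1.0, 0.03, 0.0]
contact_force: [-0.1, 0.0, 5.9]
finger_gap: 22.4
```

```bash
python3 -m jog '[[[0,0,-4,0,0,0],[0,0,-6,0,0,0],[0,0,-6,0,0,0],[0,0,0,0,0,0],[0,0,0,0,0,0]]]'; python3 - <<'E'
from h import *
d=arm.camera("scene");c=arm.camera("wrist")
cv2.imwrite("pics/g.png",np.hstack([c["frame"][80:380,130:430,::-1],cv2.resize(d["frame"][150:230,250:350,::-1],(375,300))]))
E
```

```text
time_s: 17.5
position: [536.4, 199.9, 44.6]
tcp_rot: [0.0, 1.0, 0.03, 0.0]
contact_force: [0.2, -0.4, -1.3]
finger_gap: 22.4
```

View pics/g.png

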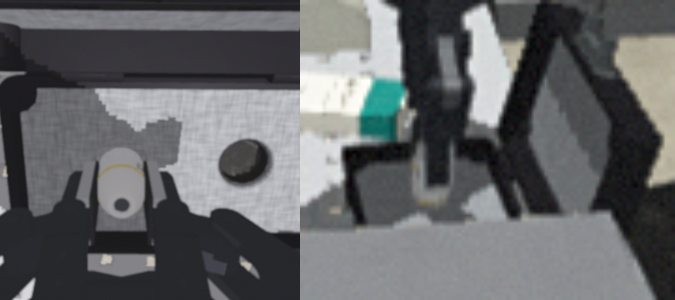

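The objective is held upright between the pads, in the left panel at (122,185), clear of its pocket. The cap is undisturbed at (245,160). Before the traverse I'll check clearance to the microscope beside the pack.

```bash
python3 - <<'E'
from h import *
t=arm.camera("top");s=arm.camera("scene")
for a,b in(([147,210],[230,95]),([147,210],[230,112]),([130,172],[235,125]),([130,172],[265,150])): print(tri(t,a,s,b).round(), np.linalg.norm(proj(t,[tri(t,a,s,b)])-a).round(1))
for z in(0,60,120): print(z,plane(t,[[147,210],[130,172]],z).round())
q=arm.sense();print(delta([492,368,120],q),q["position"])
E
python3 -m jog '[[[0,0,-30,0,0,0],[0,0,-30,0,0,0],[0,0,-20,0,0,0],[0,0,0,0,0,0],[0,0,0,0,0,0]]]'
```

```text
[402. 367. 249.] 5.3
[404. 378. 203.] 2.7
[450. 422. 163.] 15.6
[504. 455.  62.] 0.2
0 [[427. 424.   0.]
 [518. 472.   0.]]
60 [[419. 410.  60.]
 [505. 455.  60.]]
120 [[410. 396. 120.]
 [492. 439. 120.]]
[ -34.00128581 -170.3893482   -75.54062525] [536.26858244 199.98312493  44.46440718]
time_s: 18.32
position: [536.0, 199.5, 123.7]
tcp_rot: [0.0, 1.0, 0.03, -0.001]
contact_force: [0.2, -0.6, -1.1]
finger_gap: 22.1
```

```bash
python3 -m jog '[[[-3.9,-25,0,0,0,0],[-5,-33,0,0,0,0],[-5,-33,0,0,0,0],[-5,-33,0,0,0,0],[-4.9,-29,0,0,0,0],[-2,-15.2,0,0,0,0],[0,0,0,0,0,0],[0,0,0,0,0,0]]]'; python3 -m jog '[[[0,0,25,0,0,0],[0,0,25,0,0,0],[0,0,15,0,0,0],[0,0,10,0,0,0],[0,0,0,0,0,0],[0,0,0,0,0,0]]]'
```

```text
time_s: 19.32
position: [501.0, 364.7, 124.0]
tcp_rot: [0.001, 1.0, 0.03, -0.0]
contact_force: [0.2, 0.4, -1.1]
finger_gap: 22.1
time_s: 20.08
position: [500.8, 366.7, 50.4]
tcp_rot: [-0.0, 1.0, 0.03, 0.0]
contact_force: [0.2, -0.5, -0.0]
finger_gap: 22.1
```

```bash
python3 -m jog '[[[0,0,6,0,0,0],[0,0,4,0,0,0],[0,0,1,0,0,0],[0,0,0,0,0,0]]]'; python3 -m jog '[[[0,0,1,0,0,0],[0,0,0,0,0,0]]]';python3 -m jog '[[[0,0,1,0,0,0],[0,0,0,0,0,0]]]';python3 -m jog '[[[0,0,1,0,0,0],[0,0,0,0,0,0]]]'
```

```text
time_s: 20.58
position: [500.3, 366.3, 38.5]
tcp_rot: [0.0, 1.0, 0.03, -0.0]
contact_force: [-0.6, -1.2, -0.8]
finger_gap: 22.2
time_s: 20.82
position: [500.4, 366.3, 37.6]
tcp_rot: [0.0, 1.0, 0.03, 0.0]
contact_force: [0.2, 0.4, -1.7]
finger_gap: 22.6
time_s: 21.08
position: [500.6, 366.5, 37.2]
tcp_rot: [-0.0, 1.0, 0.03, 0.0]
contact_force: [-1.2, -1.1, 5.4]
finger_gap: 22.1
time_s: 21.32
position: [500.7, 366.5, 37.1]
tcp_rot: [0.0, 1.0, 0.03, 0.001]
contact_force: [-1.7, -2.4, 12.9]
finger_gap: 22.2
```

```bash
python3 -m jog '[[[0,0,-1.3,0,0,0],[0,0,0,0,0,0]]]'; python3 -m jog '[[[0,0,0,0,0,0],[0,0,0,0,0,0],[0,0,0,0,0,0],[0,0,0,0,0,0]]]' 0.4; python3 -c "
from h import *
c=arm.camera('wrist');d=arm.camera('scene')
cv2.imwrite('pics/p.png',np.hstack([c['frame'][80:380,130:430,::-1],cv2.resize(d['frame'][130:230,220:320,::-1],(300,300))]))"
```

```text
time_s: 21.58
position: [500.6, 366.4, 37.2]
tcp_rot: [-0.0, 1.0, 0.03, 0.0]
contact_force: [-0.6, -2.0, 4.4]
finger_gap: 22.5
time_s: 22.08
position: [500.4, 366.3, 36.8]
tcp_rot: [0.0, 1.0, 0.03, -0.0]
contact_force: [-0.2, -0.9, -0.5]
finger_gap: 51.5
```

View pics/p.png

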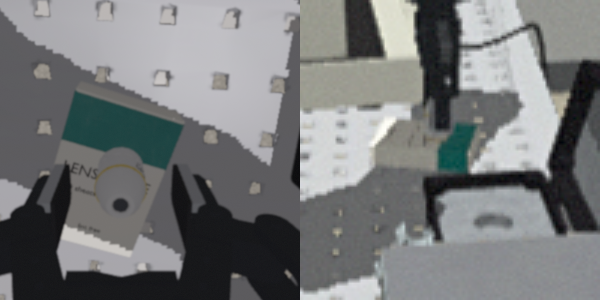

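The objective stands on the pack, nose up, at left panel (122,185), with the fingers clear on both sides. I'll retreat straight up.

```bash
python3 -m jog '[[[0,0,-10,0,0,0],[0,0,-25,0,0,0],[0,0,-40,0,0,0],[0,0,-45,0,0,0],[0,0,-45,0,0,0],[-20,30,-10,0,0,0],[-20,40,0,0,0,0],[-20,40,0,0,0,0],[0,0,0,0,0,0],[0,0,0,0,0,0]]]'; python3 -c "
from h import *
c=arm.camera('wrist');t=arm.camera('top')
cv2.imwrite('pics/f.png',np.hstack([c['frame'][:,:,::-1],cv2.resize(t['frame'][100:230,140:235,::-1],(281,384))]))"
```

```text
time_s: 23.42
position: [447.7, 253.4, 212.8]
tcp_rot: [-0.0, 1.0, 0.03, 0.001]
contact_force: [-0.2, -0.3, 0.1]
finger_gap: 50.9
```

View pics/f.png

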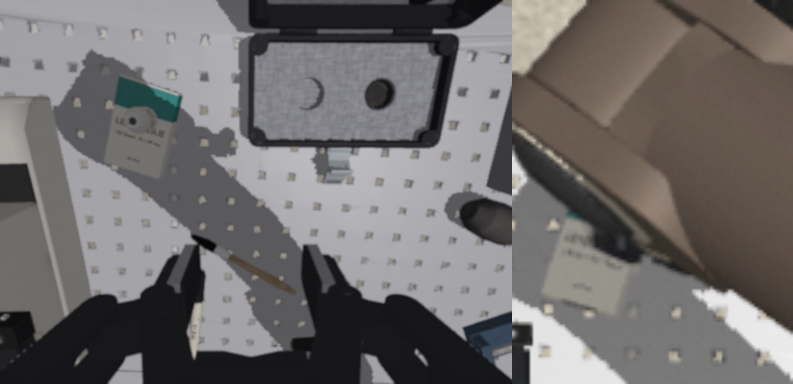

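The final view shows the objective upright on the pack at (140,122), the cap still in its pocket at (380,93), the lid back and the tab out at (338,175). One numeric check, then I hand in.

```bash
python3 - <<'E'
from h import *
c=arm.camera("wrist")
p=plane(c,[[118,77],[181,95],[162,178],[106,164]],21);o=plane(c,[[132,120]],63)[0]
m=p.mean(0);a=(p[0]+p[1]-p[2]-p[3])[:2];L=np.linalg.norm(a)/2;a/=2*L;d=(o-m)[:2]
print("pack",m.round(1),"len",L.round(),"nose",o.round(1),"along",(d@a).round(1),"across",(a[0]*d[1]-a[1]*d[0]).round(1))
W=lambda x,z:[537.3+.998*x,163.4+.058*x,z]
for th in(.3,.5,.75):
  v=np.array([-45,17]);r=np.array([[np.cos(th),-np.sin(th)],[np.sin(th),np.cos(th)]])@v;print(th,proj(c,[W(-54+r[0],29+r[1])]).round())
s=arm.sense();print(s["contact_force"],s["time_s"]);arm.close_job()
E
```

```text
pack [487.6 374.   21. ] len 92.0 nose [501.1 368.1  63. ] along 14.6 across -2.7
0.3 [[339. 192.]]
0.5 [[337. 189.]]
0.75 [[334. 184.]]
[ 0.49521659 -0.15951201 -0.20671016] 23.575
the job is handed in; nothing more can be done
```

The objective is standing nose up on the lens tissue pack, and I handed the job in at 23.6 s of the 66 s allowed. The hand-in gives no verdict, so the results below are my own checks.

- **Latch:** I pressed the lever down with shut fingers. In the last picture the tab tip sits at row 183, against 184 predicted for 0.75 rad, so the lever is at or near its stop.
- **Lid:** I pinched the ears and swung the lid up. The pinch slipped off near the end, with the lid at about 1.57 rad by the scene camera. I then pushed it back with shut fingers until they met 14 N. In the pictures it leans right back and has stayed there.
- **Objective:** It came out of its pocket without a drop, and I set it down with light contact (13 N at most). It is about 15 mm from the pack's centre lengthwise and 3 mm across, with limits of 42 and 27 mm. I judged that it is upright by eye only.
- **Rest of the scene:** The pack looks flat, and its measured length of 92 mm is close to the nominal 95. By eye, the lens cap is in its pocket and the brush and blower look undisturbed; I did not measure how far any of them moved. The gripper is clear of everything, with about zero force on it.
- **Disagreement:** The fingers read 22.4 mm on the 25 mm barrel, probably because they gripped the start of its taper. The reading held steady to within about 0.5 mm, so I saw no slip.

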